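# Blow out a plaster mould half with the bench air gun

### The job

Turn the plaster mould on its wheel until its hollow face looks squarely at the nozzle of the air gun. Only then squeeze the gun's trigger fully against its grip between the fingers, hold it squeezed for a second, and let it spring back. Leave the mould facing the nozzle and the other things on the bench where they are.

Things in the scene. Friction and masses are not known exactly. Their poses are not given: they have to be found in the camera images.
- gun: Air gun clamped on its side on a dark steel foot plate (150 x 200 mm, 12 thick), fixed to the bench. Origin: on the bench, straight below where grip meets barrel. x: level, the way the nozzle points; z up. Barrel (32 mm thick, then a thin tube) along x at z 100 mm, from x -40 to 163. The grip leaves it along -y, level. A 16 mm air pipe at y -155 rises from the plate to the grip's end.
- grip: The gun's fixed black grip: level bar 24 mm thick (x -12 to 12), 26 mm high (z -13 to 13), y -13 to -145. Origin on the barrel's axis, 100 mm above the bench; axes as the gun's. The trigger lies level beside it on its +x (nozzle) side, 18 mm off. Free above, and beneath down to the plate.
- squeeze_point (a point): Point to centre a squeeze on, level with grip and trigger (100 mm above the bench, 75 mm along the grip from the barrel), axes as the gun's: fingers from above straddle both and close along x. Grip and trigger together span x -18 to +33 mm here at rest, about -18 to +18 squeezed.
- trigger (a joint): Trigger angle: 0 at rest, 0.25 rad fully squeezed (stop). It hinges about a vertical pin near the barrel (x 34.5, y -14 mm in the grip's frame) and swings towards the grip. A spring returns it: at the squeeze point about 4 N starts it, 10 N holds it fully squeezed.
- trigger_front (a point): Point on the outer (nozzle-side) face of the steel trigger at mid height, 61 mm from its pin, beside the squeeze point. The trigger is a flat bar 9 mm thick, 22 mm high, about 100 mm long.
- nozzle (a point): Tip of the nozzle, on the jet's axis, 100 mm above the bench, 163 mm ahead of the gun's origin. Its axes are the gun's.
- mould: Plaster mould half, 52 mm thick (x), 110 wide (y), 130 high, fixed on a round wheel (170 mm across, top 39 mm above the bench) 280 to 330 mm ahead of the gun's origin on the jet's line. Turns freely both ways (friction 0.06 N m), stays put. Origin: on the axis, at its underside. x points out of the hollow face; it faces the nozzle when x points against the gun's x.
- pocket (a point): Centre of the hollow face, in the mouth of its pocket (70 mm wide, 65 high, 22 deep), 26 mm from the mould's axis; axes as the mould's. The back face is plain.
- mould_top (a point): Centre of the mould's flat top, on the turning axis, 169 mm above the bench; axes as the mould's. The top edge of the hollow face has a pouring notch, 30 mm wide and 15 deep, that shows from above; below it a 10 mm throat. Pinch the mould here from above across its thickness (along x), pads about 20 mm below the top.
- tub: Bystander: white mixing tub, 140 mm across, 140 mm high; origin under its centre.
- mallet: Bystander: hammer lying on the bench, handle to its -x.
- spatula: Bystander: spatula lying on the bench, handle to its -x.
- sample: Bystander: loose plaster sample block 60 x 80 x 50 mm; origin under its centre.
Mind the look-alikes: they are no part of the job. What is shaped like the part that bears mould but green is not meant.

How it is judged:
On the way, in this order (a step that is already met when the one before it is completed fails the run):
1. the mould's hollow face looks at the nozzle, within 0.17 rad (10 degrees), and rests there (angle between the x axis of mould and the x axis of gun, either way round below 0.17 rad and x of nozzle in the frame of mould above 0 m and angular speed of mould below 0.1 rad/s), for 0.3 s.
2. the trigger is squeezed beyond 0.19 rad with the fingers also bearing on the grip (over 1 N), for 0.7 s (angle between the x axis of mould and the x axis of gun, either way round below 0.17 rad and x of nozzle in the frame of mould above 0 m and value of joint trigger above 0.19 rad and contact force between the fingers and grip above 1 N), for 0.7 s.
3. the trigger has sprung back (below 0.04 rad) (value of joint trigger below 0.04 rad), for 0.2 s.
At the end, for the whole second after the job is handed in: The mould stands still with its hollow face towards the nozzle, its x axis within 0.17 rad of the jet's line, and the trigger is back at rest (below 0.04 rad) after a full squeeze held for 0.7 s (angle between the x axis of mould and the x axis of gun, either way round below 0.17 rad and x of nozzle in the frame of mould above 0 m and value of joint trigger below 0.04 rad and angular speed of mould below 0.05 rad/s); the robot touches nothing.
It fails at once if trigger squeezed (beyond 0.1 rad) while the hollow face does not face the nozzle within 0.17 rad (value of joint trigger above 0.1 rad and not (angle between the x axis of mould and the x axis of gun, either way round below 0.17 rad and x of nozzle in the frame of mould above 0 m)).
It fails at once if a bystander (tub, hammer, spatula, sample block) shifted by more than 30 mm (distance of any of tub, mallet, spatula, sample from where it was at the start of the episode above 0.03 m).
It also fails if it takes over 64 s, if anything falls off the work surface, if the arm or the gripper's body presses on something with over 40 N, if the wrist force passes 120 N, or if a joint passes its speed limit or range.

### The arm

A 6-joint arm with a two-finger parallel gripper is mounted at the origin on the work surface. World frame = base frame: x ahead of the robot, y to its left, z up, the work surface at z = 0. Lengths are in m, angles in rad, forces in N, time in s.
With the tool pointing down it reaches from about 0.35 to 0.775 m from the base axis. Payload 7.3 kg.
Tool frame: the origin (TCP) lies midway between the tips of the shut fingers; the grasp point (between the pads) lies 19 mm behind it; x points along the fingers, y is the direction in which the jaws open and shut, and the axes are right-handed (so a half turn about x gives the same grasp; the last joint's range is limited). The gripper opens to 92 mm and grips with 3 to 60 N. Pads are 19 mm wide; open, the fingers measure 130 mm over their backs; the gripper's body (75 mm by 190 mm) begins 47 mm behind the grasp point.
Start: joints at [-1.385, 0.342, 1.524, -0, 1.275, -0.146], TCP at [0.171, -0.496, 0.205] pointing down, gripper open.
Joint ranges: [-2.53, 2.53], [-0.77, 2.02], [0.04, 2.7], [-1, 4.14], [0.28, 2.66], [-3.11, 3.11]. Speed limits (rad/s): [2.57, 2.57, 3.14, 3.14, 3.14, 3.14].

### API

Orientations are given as a unit quaternion [w, x, y, z].
In Python, from rig import monitor, eyes, robot gives the robot as it stands.
- The arm moves only by the shell command python3 -m pendant 'ROWS' [FORCE]. ROWS is JSON, a list of rows, each a list of 3 entries, a list of its own where there are three numbers: the finger opening in m, from 0 to 0.0918, then the shift along the tool's x, y, z in m, then the turn, a rotation vector about the tool's x, y, z in degrees. In form: [[hand, [x, y, z], [ax, ay, az]], ...]. A call has 1 to 10 rows; each row is the pose to reach, as a shift and turn from the pose commanded when the call began, along the tool's axes at that moment; what a row does not reach only later rows make up. A row lasts 1/10 s, in which the tool goes at most 50 mm and 8.59 degrees, less where a joint would pass 70% of its speed; a pose out of reach is approached as far as the arm can. A call with a gripper value outside its range is refused whole. The fingers move at their own pace and stop on an object; FORCE is the grip in N (left out, the last holds). Time passes only in rows, so rows that repeat a pose let the fingers close. It gives the time, the measured TCP pose, the force and the opening at its end, in the units of the state.
- monitor.read_state(): the state, without advancing time (a new reading comes with each control period).
- eyes.grab_frame(name): name is "side" or "top"; returns a dict with "image" (384x512x3 uint8, red, green, blue), "camera_matrix" (3x3 intrinsics, pixels), "R" (3x3) and "t" (3): a world point X has camera coordinates R X + t. Camera axes: x right, y down, z forward; pixel columns grow to the right and rows downward; lengths in m; the calibration is good to about 2 mm. A picture is of the moment at which its call begins. There is no depth.
- robot.hand_in(): hands the job in, once; it reports no verdict.
The state is a dict: "clock": time; "qpos": joint angles; "qvel": joint speeds; "joint_efforts": joint torques, N m; "eef_pos": TCP position; "eef_rot": TCP orientation; "ft_force": force on the tool from outside, world axes, zero at the start; "wrist_torque": the same for the moment, N m; "grip_width": opening from 0.0 (shut) to 1.0 (fully open).
Only numpy, scipy, OpenCV 4.12 (cv2) and the standard library are available. Lean on these libraries where they do the work, as an engineer would, in place of code of your own. Each camera call takes 0.05 s, during which the arm holds its last target.

## Working session

There is one attempt and no reset: what is moved stays moved. The work goes in short steps, Python scripts to look and compute and a shell command to move; the robot and the scene stay as the last step left them, time stands still between calls to the robot, and variables do not carry over. Pictures are saved under pics/ and viewed, and the job is handed in when it is done.

```bash
ls; mkdir -p pics; python3 - <<'E'
from rig import monitor, eyes, robot
import cv2, numpy as np, pickle
s=monitor.read_state(); print({k:np.round(v,4) for k,v in s.items()})
for n in("side","top"):
    f=eyes.grab_frame(n); pickle.dump(f,open(f'pics/{n}0.pkl','wb'))
    cv2.imwrite(f'pics/{n}0.png',cv2.resize(f["image"][:,:,::-1],(800,600),interpolation=cv2.INTER_CUBIC))
    print(n,f["camera_matrix"],np.round(f["R"],3),f["t"], 'C',-f["R"].T@f["t"])
E
```

```text
pics
{'clock': np.float64(0.0), 'qpos': array([-1.385 ,  0.3428,  1.525 , -0.    ,  1.2754, -0.146 ]), 'qvel': array([-0.0008,  0.0002,  0.0008, -0.0012,  0.0009,  0.0003]), 'joint_efforts': array([-9.00000e-04, -4.31244e+01, -2.44219e+01,  7.17000e-02,
        5.60000e-02, -1.00000e-04]), 'eef_pos': array([ 0.171 , -0.4959,  0.2047]), 'eef_rot': array([-0.1162, -0.6974, -0.1173,  0.6974]), 'ft_force': array([-0.3781,  0.2073,  0.4673]), 'wrist_torque': array([ 0.0131, -0.0056,  0.0056]), 'grip_width': np.float64(1.0002)}
side [[423.00369552   0.         266.2588724 ]
 [  0.         423.00369552 196.12144892]
 [  0.           0.           1.        ]] [[-0.845 -0.534 -0.014]
 [-0.367  0.6   -0.71 ]
 [ 0.388 -0.595 -0.704]] [0.46956827 0.30052418 1.37733021] C [-0.02706667  0.89022769  1.18937366]
top [[488.64810665   0.         244.73170633]
 [  0.         488.64810665 196.22734391]
 [  0.           0.           1.        ]] [[ 0.013 -1.     0.015]
 [-0.998 -0.014 -0.066]
 [ 0.066 -0.014 -0.998]] [-0.03703415  0.5805368   1.76082201] C [ 0.46354246 -0.00503194  1.79554775]
```

View pics/top0.png

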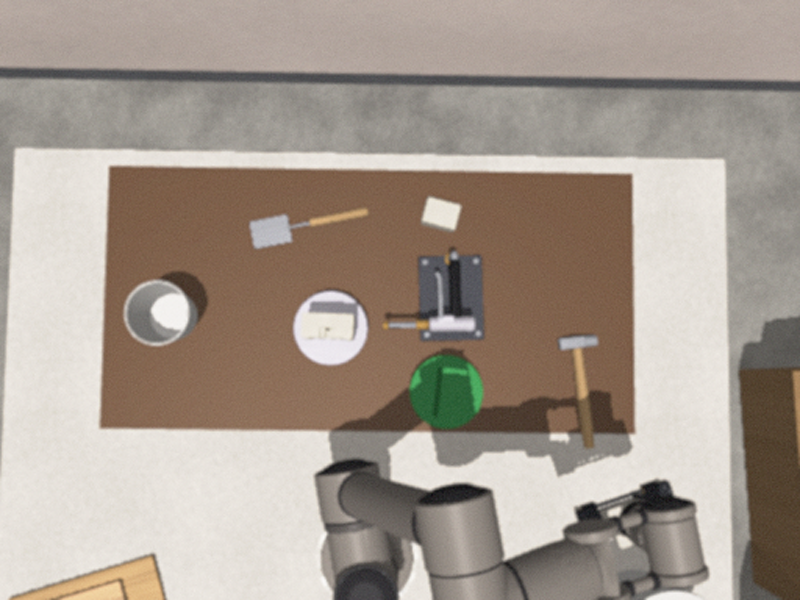

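View pics/side0.png

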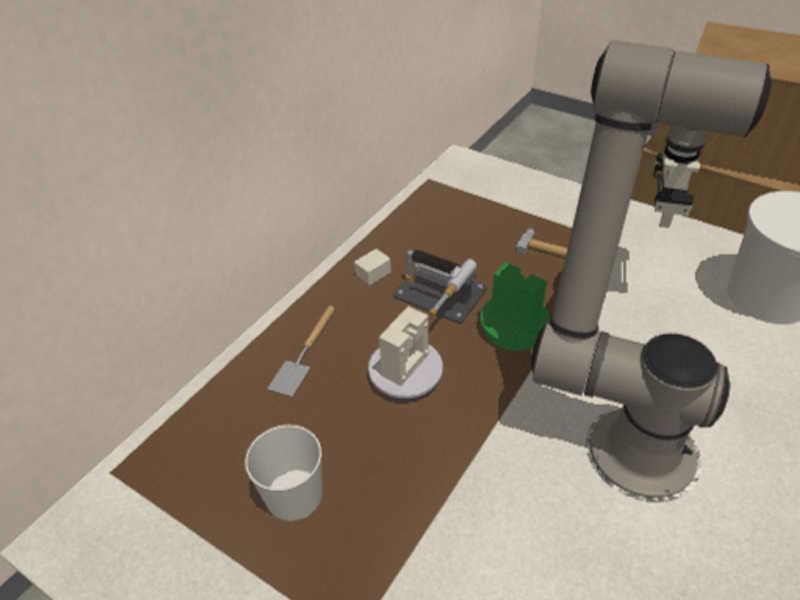

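```bash
cat > h.py <<'E'
import numpy as np, cv2, pickle
from rig import monitor, eyes, robot
def ray(f,uv,z):
    "pixel(s) of the 512x384 picture onto plane at height z"
    uv=np.atleast_2d(np.array(uv,float)); K=f["camera_matrix"]; R=np.array(f["R"]); t=np.array(f["t"])
    C=-R.T@t
    d=(R.T@np.linalg.inv(K)@np.c_[uv,np.ones(len(uv))].T).T
    return C+d*((z-C[2])/d[:,2])[:,None]
def proj(f,X):
    X=np.atleast_2d(X); c=(np.array(f["R"])@X.T).T+f["t"]; p=(f["camera_matrix"]@c.T).T
    return p[:,:2]/p[:,2:]
E
python3 - <<'E'
from h import *
f=pickle.load(open('pics/top0.pkl','rb')); im=f["image"][:,:,::-1]
a=im[150:250,170:320]; cv2.imwrite('pics/topcrop.png',cv2.resize(a,(795,530),interpolation=cv2.INTER_CUBIC))
f=pickle.load(open('pics/side0.pkl','rb')); im=f["image"][:,:,::-1]
a=im[150:262,220:360]; cv2.imwrite('pics/sidecrop.png',cv2.resize(a,(700,560),interpolation=cv2.INTER_CUBIC))
E
```

```text
(no output)
```

View pics/topcrop.png

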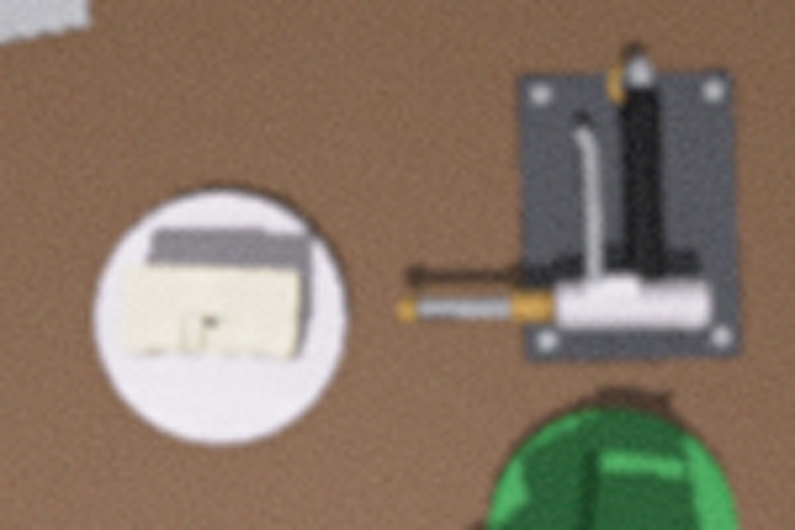

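View pics/sidecrop.png

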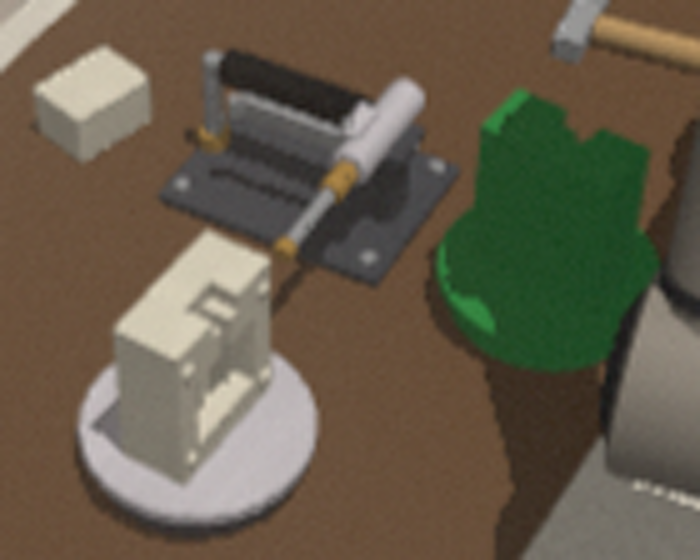

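```bash
python3 - <<'E'
from h import *
f=pickle.load(open('pics/top0.pkl','rb')); im=f["image"]
c=lambda *p:np.array([[170+(x+.5)/5.3-.5,150+(y+.5)/5.3-.5] for x,y in p])
hsv=cv2.cvtColor(im,cv2.COLOR_RGB2HSV)
r=im.astype(int)
# mould top: bright, yellowish
m=((r.min(2)>150)&(r[:,:,0]-r[:,:,2]>12)).astype(np.uint8); m[:, :180]=0;m[:,240:]=0;m[:180]=0;m[:,]=m;m[235:]=0
n,l,st,ce=cv2.connectedComponentsWithStats(m); k=1+st[1:,4].argmax(); print(st[k],ce[k])
mm=cv2.morphologyEx((l==k).astype(np.uint8),cv2.MORPH_CLOSE,np.ones((5,5)))
p=np.argwhere(mm)[:,::-1]; P=ray(f,p,.169)[:,:2]
rect=cv2.minAreaRect((P*1000).astype(np.float32)); print('top rect mm',rect)
# manual top corners
Q=ray(f,c((122,265),(302,268),(296,358),(118,355)),.169); print('corners',Q[:,:2]); print('centre',Q.mean(0))
# wheel
w=((r.min(2)>120)|(mm>0)).astype(np.uint8); w[:,:180]=0;w[:,240:]=0;w[:180]=0;w[236:]=0
cs,_=cv2.findContours(w,cv2.RETR_EXTERNAL,cv2.CHAIN_APPROX_NONE); cc=max(cs,key=cv2.contourArea)
e=ray(f,cv2.convexHull(cc)[:,0],.039); print('wheel',cv2.minEnclosingCircle((e[:,:2]*1000).astype(np.float32)))
print('wheel man',ray(f,c((221,190),(221,442),(94,316),(347,316)),.039)[:,:2])
B=ray(f,c((400,310),(712,306)),.1); print('barrel',B)
print('grip line',ray(f,c((643,270),(640,88)),.113))
print('plate',ray(f,c((517,72),(732,70),(740,354),(522,358)),.012))
print('trigger',ray(f,c((598,275),(588,130)),.11))
E
```

```text
[194 200  33  18 521] [209.85220729 207.9462572 ]
top rect mm ((529.71240234375, 87.98538208007812), (107.88978576660156, 55.400856018066406), 88.54492950439453)
corners [[0.55747809 0.14606184]
 [0.5571211  0.03301346]
 [0.50052256 0.0359192 ]
 [0.50094786 0.14745159]]
centre [0.5290174  0.09061152 0.169     ]
wheel ((530.1611328125, 91.05012512207031), 87.40962219238281)
wheel man [[0.61698356 0.09191809]
 [0.44609686 0.08897892]
 [0.53012615 0.17639512]
 [0.53240027 0.00504806]]
barrel [[ 0.53440185 -0.02996011  0.1       ]
 [ 0.53975347 -0.23471686  0.1       ]]
grip line [[ 0.56204533 -0.18779956  0.113     ]
 [ 0.68136321 -0.18506018  0.113     ]]
plate [[ 0.70436445 -0.11033971  0.012     ]
 [ 0.7079529  -0.25978248  0.012     ]
 [ 0.51083843 -0.26613965  0.012     ]
 [ 0.50612014 -0.11570559  0.012     ]]
trigger [[ 0.55855493 -0.15873933  0.11      ]
 [ 0.65357424 -0.15145753  0.11      ]]
```

```bash
cat >> h.py <<'E'
from scipy.spatial.transform import Rotation as Ro
def go(X,yaw=None):
    "print shift in tool axes to world point X (TCP), turn so that tool y has world yaw (deg, mod 180) with tool x straight down"
    s=monitor.read_state(); q=s["eef_rot"]; R=Ro.from_quat([q[1],q[2],q[3],q[0]]).as_matrix()
    print('t',round(float(s["clock"]),2),'tcp',np.round(s["eef_pos"],4),'tooly yaw',np.degrees(np.arctan2(R[1,1],R[0,1])).round(2),'toolx',R[:,0].round(3),'q',np.round(s["qpos"],2),'F',np.round(s["ft_force"],1),'w',s["grip_width"])
    print('shift',np.round(R.T@(np.array(X)-s["eef_pos"]),4))
    if yaw is not None:
        for y in(yaw,yaw+180):
            a=np.radians(y); ty=np.array([np.cos(a),np.sin(a),0]); tx=np.array([0,0,-1.]); T=np.c_[tx,ty,np.cross(tx,ty)]
            print('turn',np.degrees(Ro.from_matrix(R.T@T).as_rotvec()).round(2))
E
python3 - <<'E'
from h import *
go([.5305,.091,.13],-1)
go([.5305,.091,.28],-1)
E
```

```text
t 0.1 tcp [ 0.171  -0.496   0.2048] tooly yaw -70.99 toolx [-0.     0.001 -1.   ] q [-1.39  0.34  1.52  0.    1.28 -0.15] F [-0.1 -0.2 -0.7] w 0.9990408959283283
shift [ 0.0755 -0.4378 -0.5311]
turn [-6.999e+01 -6.000e-02  6.000e-02]
turn [1.1001e+02 6.0000e-02 6.0000e-02]
t 0.1 tcp [ 0.171  -0.496   0.2048] tooly yaw -70.99 toolx [-0.     0.001 -1.   ] q [-1.39  0.34  1.52  0.    1.28 -0.15] F [-0.1 -0.2 -0.7] w 0.9990408959283283
shift [-0.0745 -0.438  -0.5311]
turn [-6.999e+01 -6.000e-02  6.000e-02]
turn [1.1001e+02 6.0000e-02 6.0000e-02]
```

```bash
python3 -m pendant '[[0.0918,[-0.075,0,0],[0,0,0]],[0.0918,[-0.075,0,0],[0,0,0]],[0.0918,[-0.075,-0.438,-0.531],[-70,0,0]],[0.0918,[-0.075,-0.438,-0.531],[-70,0,0]],[0.0918,[-0.075,-0.438,-0.531],[-70,0,0]],[0.0918,[-0.075,-0.438,-0.531],[-70,0,0]],[0.0918,[-0.075,-0.438,-0.531],[-70,0,0]],[0.0918,[-0.075,-0.438,-0.531],[-70,0,0]],[0.0918,[-0.075,-0.438,-0.531],[-70,0,0]],[0.0918,[-0.075,-0.438,-0.531],[-70,0,0]]]' 15
python3 -c "
from h import *
go([.5305,.091,.28],-1)"
```

```text
clock: 1.1
eef_pos: [0.3803, -0.1532, 0.2804]
eef_rot: [-0.492, -0.508, -0.492, 0.508]
ft_force: [1.2, -0.9, -0.2]
grip_width: 0.999
t 1.1 tcp [ 0.3803 -0.1532  0.2804] tooly yaw -1.9 toolx [ 0. -0. -1.] q [-0.57  0.07  1.66 -0.    1.41 -0.54] F [ 1.2 -0.9 -0.2] w 0.9992655847434786
shift [ 0.0003  0.142  -0.2491]
turn [-0.9   0.01 -0.  ]
turn [ 1.791e+02 -0.000e+00 -1.000e-02]
```

```bash
python3 -m pendant '[[0.0918,[0,0.142,-0.24],[0,0,0]],[0.0918,[0,0.142,-0.24],[0,0,0]],[0.0918,[0,0.142,-0.24],[0,0,0]],[0.0918,[0,0.142,-0.24],[0,0,0]],[0.0918,[0,0.142,-0.24],[0,0,0]],[0.0918,[0,0.142,-0.24],[0,0,0]],[0.0918,[0,0.142,-0.24],[0,0,0]],[0.0918,[0,0.142,-0.24],[0,0,0]],[0.0918,[0,0.142,-0.24],[0,0,0]],[0.0918,[0,0.142,-0.24],[0,0,0]]]'
python3 - <<'E'
from h import *
f=eyes.grab_frame('side'); pickle.dump(f,open('pics/side1.pkl','wb')); cv2.imwrite('pics/side1.png',cv2.resize(f["image"][110:262,190:392,::-1],(800,602)[:2] if 0 else (796,600),interpolation=cv2.INTER_CUBIC))
go([.5305,.091,.28],-1)
go([.5305,.091,.13],-1)
E
```

```text
clock: 2.1
eef_pos: [0.5307, 0.078, 0.2806]
eef_rot: [-0.49, -0.51, -0.49, 0.51]
ft_force: [-0.3, 0.1, 0.1]
grip_width: 0.996
t 2.15 tcp [0.5308 0.078  0.2807] tooly yaw -2.33 toolx [ 0. -0. -1.] q [ 0.    0.32  1.35 -0.    1.47  0.04] F [ 1.4 -0.3 -0.1] w 1.0011759502778868
shift [ 0.0007 -0.0008 -0.013 ]
turn [-1.33  0.01 -0.02]
turn [ 1.7867e+02 -3.0000e-02 -2.0000e-02]
t 2.15 tcp [0.5308 0.078  0.2807] tooly yaw -2.33 toolx [ 0. -0. -1.] q [ 0.    0.32  1.35 -0.    1.47  0.04] F [ 1.4 -0.3 -0.1] w 1.0011759502778868
shift [ 0.1507 -0.0008 -0.013 ]
turn [-1.33  0.01 -0.02]
turn [ 1.7867e+02 -3.0000e-02 -2.0000e-02]
```

View pics/side1.png

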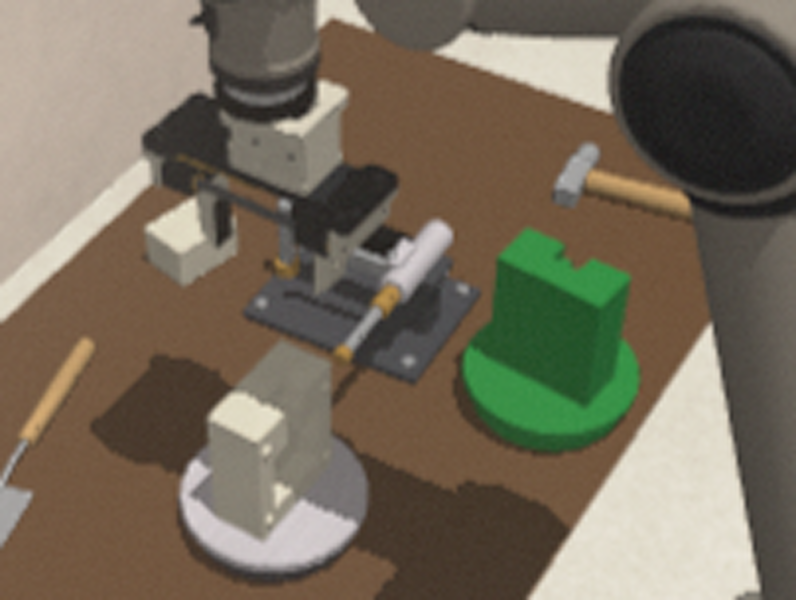

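The crop shows the open gripper above the plaster mould at (265,470), with the hollow face to the lower right. The green look-alike at (555,340) stays untouched. Next I descend and pinch.

```bash
python3 -m pendant '[[0.0918,[0.0,0,-0.013],[-1.5,0,0]],[0.0918,[0.04,0,-0.013],[-1.5,0,0]],[0.0918,[0.08,0,-0.013],[-1.5,0,0]],[0.0918,[0.11,0,-0.013],[-1.5,0,0]],[0.0918,[0.13,0,-0.013],[-1.5,0,0]],[0.0918,[0.145,0,-0.013],[-1.5,0,0]],[0.0918,[0.15,0,-0.013],[-1.5,0,0]],[0.0918,[0.15,0,-0.013],[-1.5,0,0]]]' 12
python3 -m pendant '[[0.04,[0,0,0],[0,0,0]],[0.04,[0,0,0],[0,0,0]],[0.04,[0,0,0],[0,0,0]],[0.04,[0,0,0],[0,0,0]],[0.04,[0,0,0],[0,0,0]],[0.04,[0,0,0],[0,0,0]],[0.04,[0,0,0],[0,0,0]],[0.04,[0,0,0],[0,0,0]]]' 12
python3 - <<'E'
from h import *
f=eyes.grab_frame('side'); pickle.dump(f,open('pics/side2.pkl','wb')); cv2.imwrite('pics/side2.png',cv2.resize(f["image"][110:262,190:392,::-1],(796,600),interpolation=cv2.INTER_CUBIC))
go([.5305,.091,.13],91.5)
E
```

```text
clock: 2.95
eef_pos: [0.5314, 0.0923, 0.1301]
eef_rot: [-0.497, -0.503, -0.497, 0.503]
ft_force: [0.2, -0.1, 0.3]
grip_width: 1.001
clock: 3.75
eef_pos: [0.5295, 0.0921, 0.1302]
eef_rot: [-0.496, -0.502, -0.498, 0.504]
ft_force: [-5.5, -0.3, 4.1]
grip_width: 0.559
t 3.8 tcp [0.5295 0.0921 0.1302] tooly yaw -0.73 toolx [-0.005 -0.    -1.   ] q [ 0.03  0.44  1.6  -0.    1.11  0.04] F [-5.7 -0.7  3.7] w 0.5574057415940333
shift [0.0002 0.001  0.0011]
turn [-92.23  -0.21   0.22]
turn [87.77  0.22  0.21]
```

View pics/side2.png

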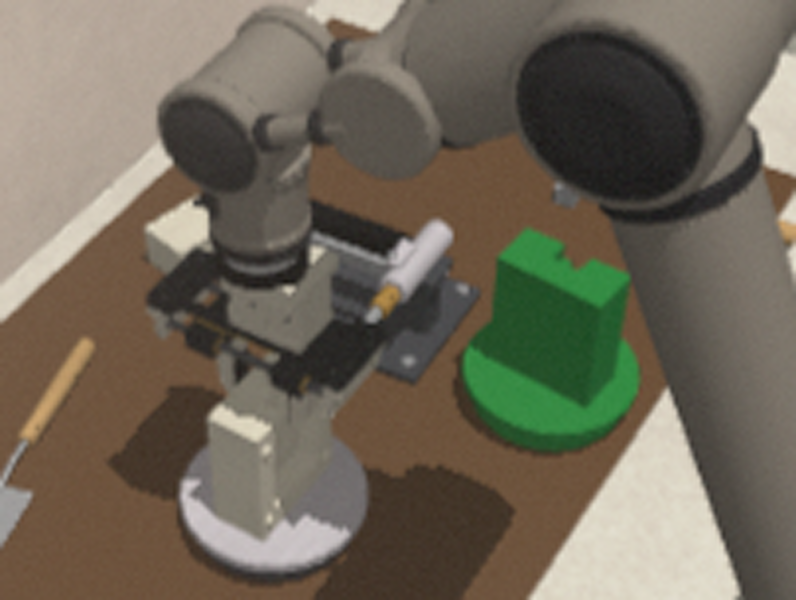

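The fingers hold the mould at 51 mm, which matches its 52 mm thickness. I now turn it about +92° about world z.

```bash
python3 -m pendant '[[0.04,[0,-0.001,0],[-3,0,0]],[0.04,[0,-0.0015,0],[-8,0,0]],[0.04,[0,-0.0015,0],[-13,0,0]],[0.04,[0,-0.0015,0],[-18,0,0]],[0.04,[0,-0.0015,0],[-23,0,0]],[0.04,[0,-0.0015,0],[-28,0,0]],[0.04,[0,-0.0015,0],[-33,0,0]],[0.04,[0,-0.0015,0],[-38,0,0]],[0.04,[0,-0.0015,0],[-43,0,0]],[0.04,[0,-0.0015,0],[-46,0,0]]]'
python3 -m pendant '[[0.04,[0,0,0],[-5,0,0]],[0.04,[0,0,0],[-10,0,0]],[0.04,[0,0,0],[-15,0,0]],[0.04,[0,0,0],[-20,0,0]],[0.04,[0,0,0],[-25,0,0]],[0.04,[0,0,0],[-30,0,0]],[0.04,[0,0,0],[-36,0,0]],[0.04,[0,0,0],[-42,0,0]],[0.04,[0,0,0],[-46,0,0]],[0.04,[0,0,0],[-46,0,0]]]'
python3 - <<'E'
from h import *
f=eyes.grab_frame('side'); pickle.dump(f,open('pics/side3.pkl','wb')); cv2.imwrite('pics/side3.png',cv2.resize(f["image"][110:262,190:392,::-1],(796,600),interpolation=cv2.INTER_CUBIC))
go([.5305,.091,.13],91.5)
E
```

```text
clock: 4.8
eef_pos: [0.5282, 0.0918, 0.1302]
eef_rot: [0.653, 0.267, 0.656, -0.269]
ft_force: [-5.6, -1.6, 3.9]
grip_width: 0.558
clock: 5.8
eef_pos: [0.5278, 0.0907, 0.1303]
eef_rot: [0.705, -0.01, 0.709, 0.008]
ft_force: [-7.7, -5.7, 4.9]
grip_width: 0.557
t 5.85 tcp [0.5278 0.0907 0.1302] tooly yaw 91.32 toolx [-0.005 -0.003 -1.   ] q [ 0.03  0.44  1.6  -0.    1.11 -1.56] F [-8.5 -5.6  5.3] w 0.5553972888893011
shift [0.0002 0.0003 0.0027]
turn [-0.18 -0.3   0.15]
turn [179.82   0.24   0.47]
```

View pics/side3.png

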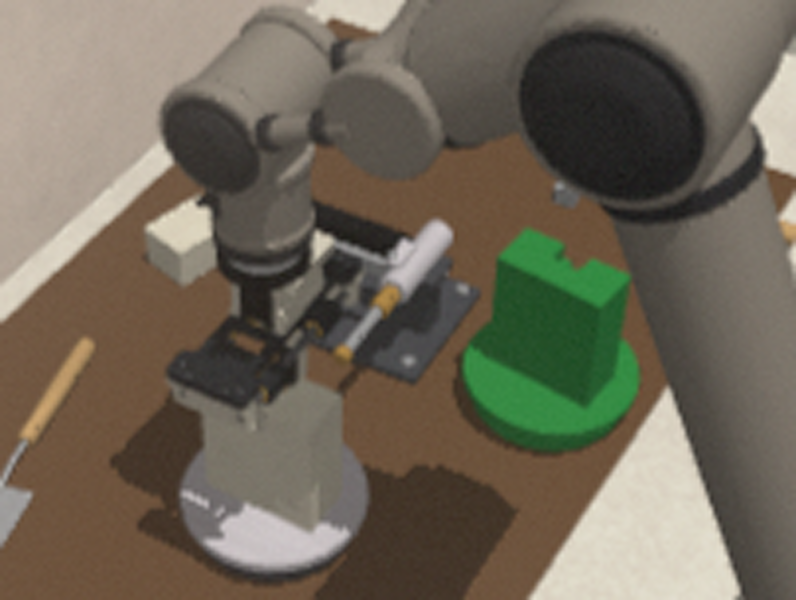

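The mould has turned: its plain back now faces the camera at (270,460). Next I release it and lift straight up.

```bash
python3 -m pendant '[[0.09,[0,0,0],[0,0,0]],[0.09,[0,0,0],[0,0,0]],[0.09,[0,0,0],[0,0,0]],[0.09,[0,0,0],[0,0,0]],[0.09,[-0.03,0,0],[0,0,0]],[0.09,[-0.07,0,0],[0,0,0]],[0.09,[-0.11,0,0],[0,0,0]],[0.09,[-0.15,0,0],[0,0,0]],[0.09,[-0.15,0,0],[0,0,0]]]'
python3 - <<'E'
from h import *
go([.6137,-.191,.28],91.5)
E
```

```text
clock: 6.75
eef_pos: [0.5326, 0.0924, 0.2864]
eef_rot: [0.711, -0.008, 0.703, 0.008]
ft_force: [0.3, 0.6, -0.7]
grip_width: 0.979
t 6.75 tcp [0.5326 0.0924 0.2864] tooly yaw 91.28 toolx [ 0.011  0.    -1.   ] q [ 0.03  0.32  1.34  0.    1.47 -1.56] F [ 0.3  0.6 -0.7] w 0.9785097420840494
shift [ 0.0072 -0.2851  0.0746]
turn [-0.22  0.65 -0.  ]
turn [ 1.7978e+02 -1.0000e-02 -1.0200e+00]
```

```bash
python3 -m pendant '[[0.0918,[0,-0.04,0.01],[0,0,0]],[0.0918,[0,-0.08,0.02],[0,0,0]],[0.0918,[0,-0.12,0.03],[0,0,0]],[0.0918,[0,-0.16,0.042],[0,0,0]],[0.0918,[0,-0.2,0.053],[0,0,0]],[0.0918,[0,-0.24,0.063],[0,0,0]],[0.0918,[0,-0.27,0.07],[0,0,0]],[0.0918,[0,-0.284,0.075],[0,0,0]],[0.0918,[0,-0.284,0.075],[0,0,0]],[0.0918,[0,-0.284,0.075],[0,0,0]]]' 25
python3 - <<'E'
from h import *
for n in('side','top'):
    f=eyes.grab_frame(n); pickle.dump(f,open(f'pics/{n}4.pkl','wb'))
    a=f["image"][110:262,190:392,::-1] if n=='side' else f["image"][140:260,160:320,::-1]
    cv2.imwrite(f'pics/{n}4.png',cv2.resize(a,(796,600),interpolation=cv2.INTER_CUBIC))
im=f["image"]; r=im.astype(int)
m=((r.min(2)>130)&(r[:,:,0]-r[:,:,2]>12)).astype(np.uint8); m[:, :180]=0;m[:,240:]=0;m[:180]=0;m[235:]=0
n,l,st,ce=cv2.connectedComponentsWithStats(m); k=1+st[1:,4].argmax(); print(st[k],ce[k])
mm=cv2.morphologyEx((l==k).astype(np.uint8),cv2.MORPH_CLOSE,np.ones((5,5)))
P=ray(f,np.argwhere(mm)[:,::-1],.169)[:,:2]
print('top rect mm',cv2.minAreaRect((P*1000).astype(np.float32)))
go([.6137,-.191,.28],91.5)
go([.6137,-.191,.081],91.5)
E
```

```text
clock: 7.75
eef_pos: [0.6112, -0.1897, 0.2796]
eef_rot: [0.707, -0.007, 0.707, 0.008]
ft_force: [0.6, 0.8, -0.3]
grip_width: 0.999
[202 191  16  34 445] [209.53033708 206.50337079]
top rect mm ((531.9999389648438, 89.47315216064453), (109.84994506835938, 49.95206832885742), 0.9414713978767395)
t 7.85 tcp [ 0.6112 -0.1889  0.2804] tooly yaw 91.34 toolx [-0.  0. -1.] q [-0.42  0.53  1.03  0.    1.59 -2.01] F [ 0.6 -0.  -0.2] w 1.0019737835415505
shift [ 0.0004 -0.0022  0.0024]
turn [-0.16 -0.01 -0.02]
turn [ 1.7984e+02 -4.0000e-02  2.0000e-02]
t 7.85 tcp [ 0.6112 -0.1889  0.2804] tooly yaw 91.34 toolx [-0.  0. -1.] q [-0.42  0.53  1.03  0.    1.59 -2.01] F [ 0.6 -0.  -0.2] w 1.0019737835415505
shift [ 0.1994 -0.0022  0.0024]
turn [-0.16 -0.01 -0.02]
turn [ 1.7984e+02 -4.0000e-02  2.0000e-02]
```

View pics/side4.png

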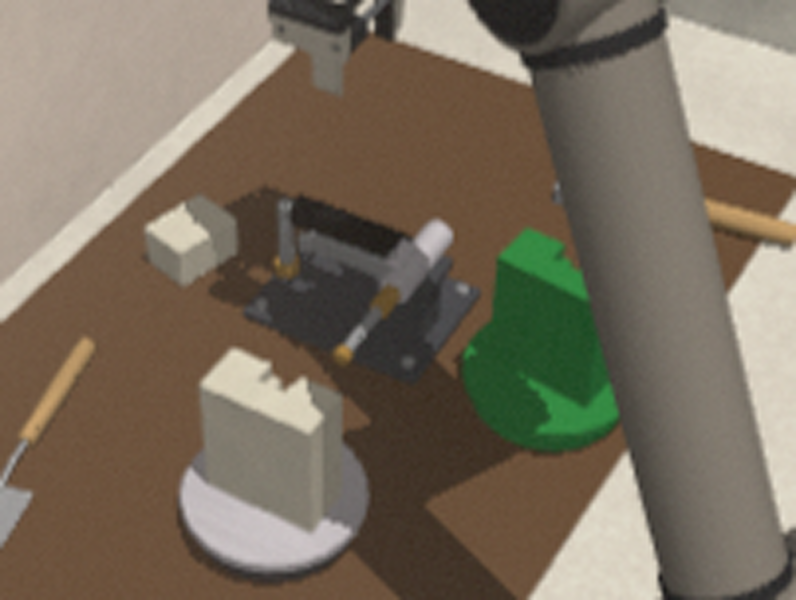

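View pics/top4.png

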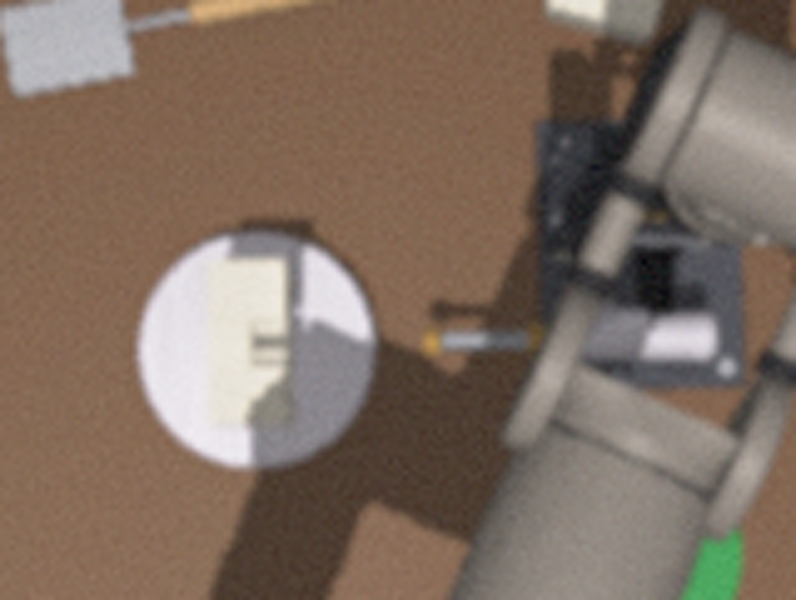

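```bash
python3 - <<'E'
from h import *
f=pickle.load(open('pics/side0.pkl','rb')); g=pickle.load(open('pics/top0.pkl','rb'))
for nm,ff,(x0,x1,y0,y1) in(('s',f,(250,320,150,210)),('t',g,(240,320,155,225))):
    k=10 if nm=='s' else 8
    a=cv2.resize(np.ascontiguousarray(ff["image"][y0:y1,x0:x1,::-1]),None,fx=k,fy=k,interpolation=cv2.INTER_CUBIC)
    for oy,col in((-.1875,(0,255,0)),(-.192,(0,0,255))):
        O=np.array([.5387,oy,0]); X=np.array([-.026,1,0]);Y=np.array([-1,-.026,0])
        w=lambda x,y,z:O+X*x+Y*y+np.array([0,0,z])
        L=[(w(-12,0,0),)] and [[w(-.012,-.03,.113),w(-.012,-.145,.113),w(.012,-.145,.113),w(.012,-.03,.113)],[w(-.016,.0,.1),w(.163,0,.1)]]
        for l in L:
            p=((proj(ff,np.array(l))-[x0,y0]+.5)*k-.5).round().astype(int)
            cv2.polylines(a,[p.reshape(-1,1,2)],False,col,1)
    cv2.imwrite(f'pics/grip_{nm}.png',a)
E
```

```text
(no output)
```

View pics/grip_s.png

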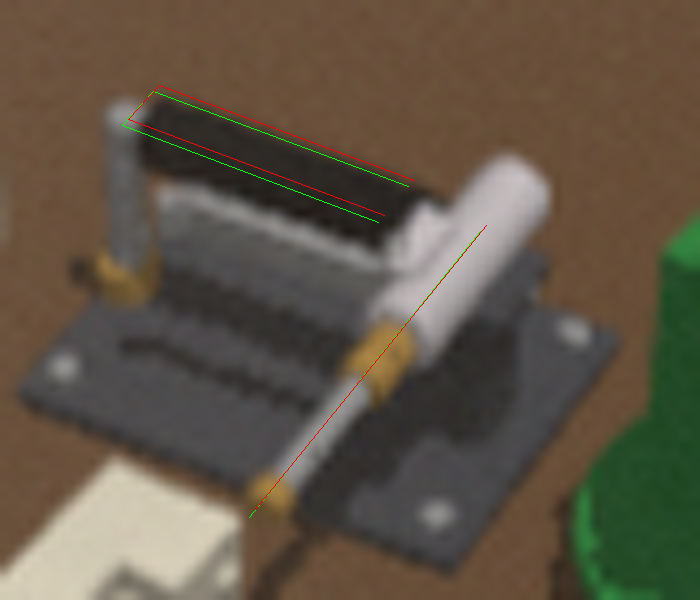

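View pics/grip_t.png

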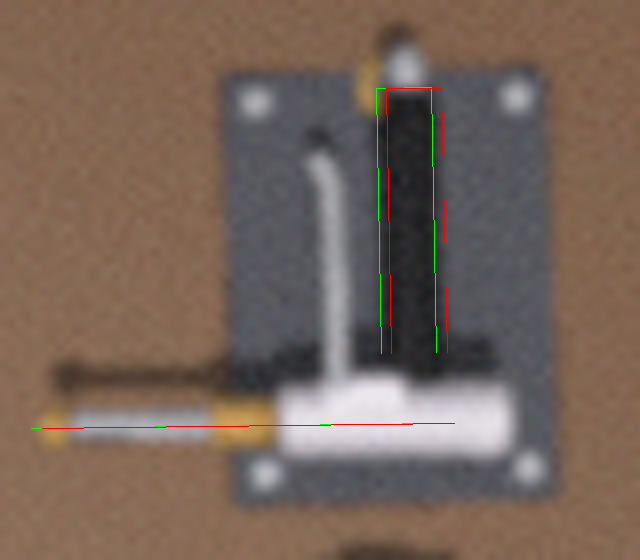

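```bash
python3 -m pendant '[[0.0918,[0.04,0.002,0.0025],[0,0,0]],[0.0918,[0.08,0.002,0.0025],[0,0,0]],[0.0918,[0.1,0.002,0.0025],[0,0,0]],[0.0918,[0.12,0.002,0.0025],[0,0,0]],[0.0918,[0.12,0.002,0.0025],[0,0,0]],[0.0918,[0.12,0.002,0.0025],[0,0,0]]]' 25
python3 - <<'E'
from h import *
f=eyes.grab_frame('side'); cv2.imwrite('pics/side5.png',cv2.resize(f["image"][110:230,220:380,::-1],(800,600),interpolation=cv2.INTER_CUBIC))
go([.6137,-.187,.081],91.5)
E
```

```text
clock: 8.45
eef_pos: [0.614, -0.1873, 0.1612]
eef_rot: [0.707, -0.008, 0.707, 0.008]
ft_force: [-1.3, 0.1, 0.1]
grip_width: 1.0
t 8.5 tcp [ 0.6145 -0.1877  0.162 ] tooly yaw 91.32 toolx [ 0.002 -0.001 -1.   ] q [-0.42  0.59  1.24 -0.    1.31 -2.01] F [-0.3  0.2  0.2] w 1.0003326768331817
shift [ 0.081   0.0008 -0.0009]
turn [-0.18  0.12  0.06]
turn [ 1.7982e+02  9.0000e-02 -1.8000e-01]
```

View pics/side5.png

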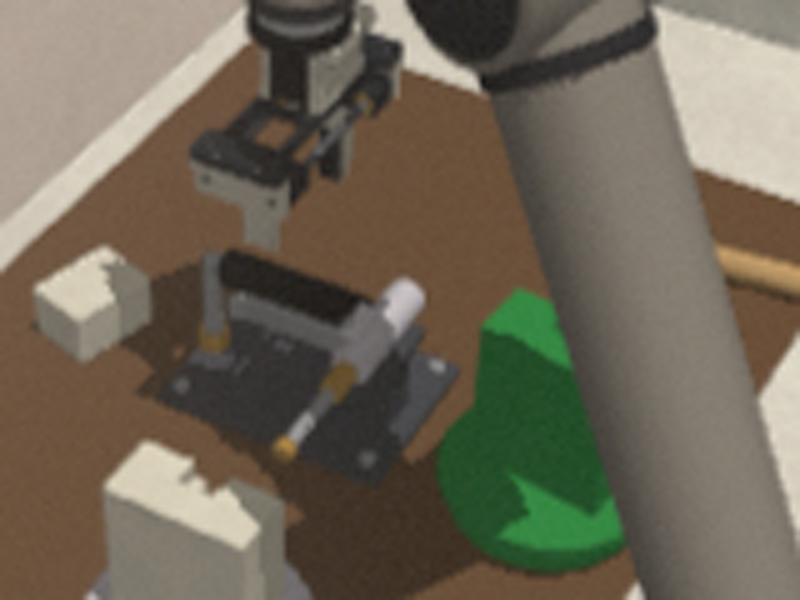

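The fingers straddle the grip: the front fingertip is at (262,245) and the far finger at (338,170). The nozzle-side finger will come down in front of the trigger, so I continue down gently.

```bash
python3 -m pendant '[[0.0918,[0.015,0,0],[0,0,0]],[0.0918,[0.03,0,0],[0,0,0]],[0.0918,[0.04,0,0],[0,0,0]],[0.0918,[0.04,0,0],[0,0,0]]]' 25
python3 -m pendant '[[0.0918,[0.015,0,0],[0,0,0]],[0.0918,[0.03,0,0],[0,0,0]],[0.0918,[0.04,0,0],[0,0,0]],[0.0918,[0.04,0,0],[0,0,0]],[0.0918,[0.04,0,0],[0,0,0]]]' 25
python3 - <<'E'
from h import *
f=eyes.grab_frame('side'); cv2.imwrite('pics/side6.png',cv2.resize(f["image"][110:230,220:380,::-1],(800,600),interpolation=cv2.INTER_CUBIC))
go([.6137,-.187,.081],91.5)
E
```

```text
clock: 8.9
eef_pos: [0.6135, -0.1879, 0.1201]
eef_rot: [0.707, -0.008, 0.707, 0.008]
ft_force: [-0.6, 0.8, 0.8]
grip_width: 1.004
clock: 9.4
eef_pos: [0.6143, -0.1883, 0.0812]
eef_rot: [0.707, -0.008, 0.707, 0.008]
ft_force: [-0.4, -0.0, -0.4]
grip_width: 0.998
t 9.45 tcp [ 0.6145 -0.1884  0.0815] tooly yaw 91.27 toolx [ 0.002 -0.001 -1.   ] q [-0.42  0.66  1.34 -0.    1.14 -2.01] F [ 0.   0.3 -0.3] w 1.003908969151505
shift [ 0.0005  0.0014 -0.0007]
turn [-0.23  0.09  0.04]
turn [ 1.7977e+02  7.0000e-02 -1.4000e-01]
```

View pics/side6.png

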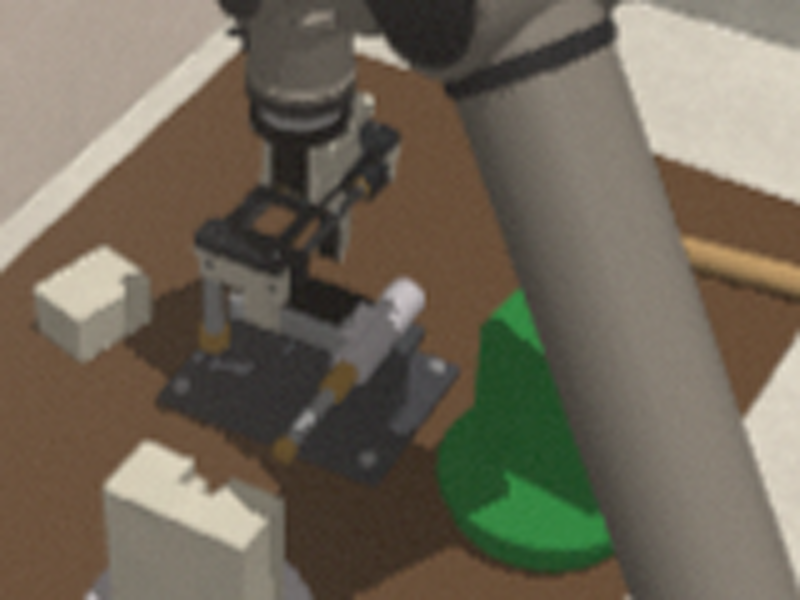

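No contact so far, and the front finger at (262,295) covers the trigger from the nozzle side. Now I squeeze.

```bash
python3 -m pendant '[[0.02,[0,0,0],[0,0,0]],[0.02,[0,0,0],[0,0,0]],[0.02,[0,0,0],[0,0,0]],[0.02,[0,0,0],[0,0,0]],[0.02,[0,0,0],[0,0,0]],[0.02,[0,0,0],[0,0,0]],[0.02,[0,0,0],[0,0,0]],[0.02,[0,0,0],[0,0,0]]]' 30
python3 - <<'E'
from h import *
f=eyes.grab_frame('side'); cv2.imwrite('pics/side7.png',cv2.resize(f["image"][110:230,220:380,::-1],(800,600),interpolation=cv2.INTER_CUBIC))
go([.6137,-.187,.081],91.5)
E
```

```text
clock: 10.25
eef_pos: [0.6135, -0.1836, 0.0805]
eef_rot: [0.707, -0.005, 0.708, 0.01]
ft_force: [-0.3, 15.7, 4.9]
grip_width: 0.394
t 10.3 tcp [ 0.6135 -0.1836  0.0805] tooly yaw 91.28 toolx [-0.002  0.007 -1.   ] q [-0.41  0.66  1.34  0.01  1.14 -2.01] F [-0.5 14.6  4.1] w 0.392404811115983
shift [-0.0006 -0.0034  0.0001]
turn [-0.22 -0.08 -0.39]
turn [ 1.7978e+02 -6.1000e-01  1.2000e-01]
```

View pics/side7.png

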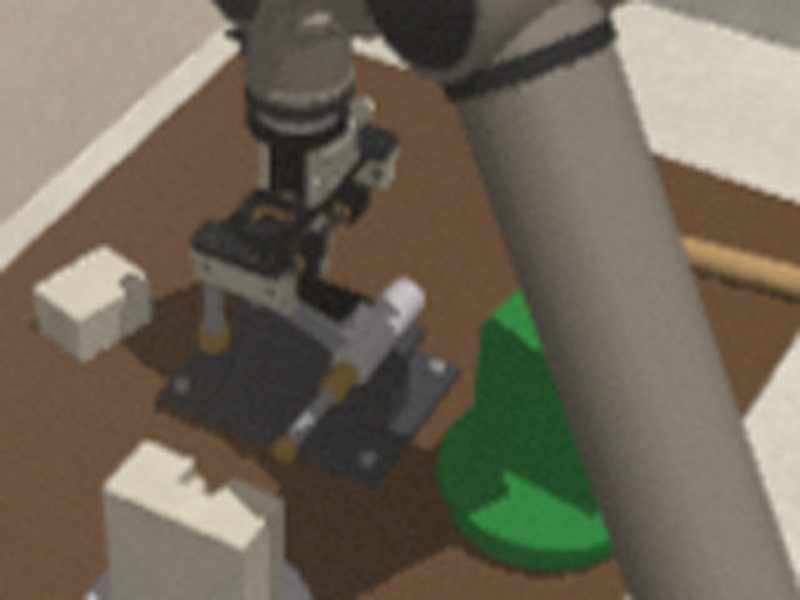

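The opening is 36 mm, which matches the fully squeezed span of -18 to +18. The grip pushes the tool +15 N in y because I am about 4 mm off centre. I re-centre and hold.

```bash
python3 -m pendant '[[0.02,[0,0.001,0],[0,0,0]],[0.02,[0,0.002,0],[0,0,0]],[0.02,[0,0.003,0],[0,0,0]],[0.02,[0,0.003,0],[0,0,0]],[0.02,[0,0.003,0],[0,0,0]],[0.02,[0,0.003,0],[0,0,0]],[0.02,[0,0.003,0],[0,0,0]],[0.02,[0,0.003,0],[0,0,0]],[0.02,[0,0.003,0],[0,0,0]],[0.02,[0,0.003,0],[0,0,0]]]' 30
python3 -m pendant '[[0.02,[0,0,0],[0,0,0]],[0.02,[0,0,0],[0,0,0]],[0.02,[0,0,0],[0,0,0]],[0.02,[0,0,0],[0,0,0]],[0.02,[0,0,0],[0,0,0]]]' 30
```

```text
clock: 11.3
eef_pos: [0.6136, -0.1836, 0.0804]
eef_rot: [0.707, -0.007, 0.707, 0.009]
ft_force: [-0.3, 6.9, 2.4]
grip_width: 0.394
clock: 11.8
eef_pos: [0.6136, -0.1836, 0.0804]
eef_rot: [0.707, -0.007, 0.707, 0.009]
ft_force: [-0.1, 7.5, 2.6]
grip_width: 0.392
```

```bash
python3 -m pendant '[[0.0918,[0,0.001,0],[0,0,0]],[0.0918,[0,0.001,0],[0,0,0]],[0.0918,[0,0.001,0],[0,0,0]],[0.0918,[0,0.001,0],[0,0,0]],[0.0918,[0,0.001,0],[0,0,0]],[0.0918,[0,0.001,0],[0,0,0]],[0.0918,[0,0.001,0],[0,0,0]],[0.0918,[0,0.001,0],[0,0,0]],[0.0918,[0,0.001,0],[0,0,0]],[0.0918,[0,0.001,0],[0,0,0]]]'
python3 -m pendant '[[0.0918,[-0.03,0,0],[0,0,0]],[0.0918,[-0.06,0,0],[0,0,0]],[0.0918,[-0.1,0,0],[0,0,0]],[0.0918,[-0.14,0,0],[0,0,0]],[0.0918,[-0.18,0,0],[0,0,0]],[0.0918,[-0.2,0,0],[0,0,0]],[0.0918,[-0.2,0,0],[0,0,0]],[0.0918,[-0.2,0,0],[0,0,0]]]'
python3 - <<'E'
from h import *
for n in('side','top'):
    f=eyes.grab_frame(n)
    a=f["image"][110:262,190:392,::-1] if n=='side' else f["image"][90:300,50:400,::-1]
    cv2.imwrite(f'pics/{n}8.png',cv2.resize(a,(796,600) if n=='side' else (800,480),interpolation=cv2.INTER_CUBIC))
im=f["image"]; r=im.astype(int)
m=((r.min(2)>130)&(r[:,:,0]-r[:,:,2]>12)).astype(np.uint8); m[:, :180]=0;m[:,240:]=0;m[:180]=0;m[235:]=0
n,l,st,ce=cv2.connectedComponentsWithStats(m); k=1+st[1:,4].argmax(); print(st[k],ce[k])
mm=cv2.morphologyEx((l==k).astype(np.uint8),cv2.MORPH_CLOSE,np.ones((5,5)))
P=ray(f,np.argwhere(mm)[:,::-1],.169)[:,:2]
print('top rect mm',cv2.minAreaRect((P*1000).astype(np.float32)))
go([.6137,-.191,.28],91.5)
E
```

```text
clock: 12.8
eef_pos: [0.6137, -0.1843, 0.0804]
eef_rot: [0.707, -0.008, 0.707, 0.008]
ft_force: [-0.5, -0.1, -0.1]
grip_width: 0.999
clock: 13.6
eef_pos: [0.6135, -0.1841, 0.2798]
eef_rot: [0.707, -0.008, 0.707, 0.008]
ft_force: [-0.2, 0.8, -1.1]
grip_width: 1.002
[202 192  16  33 437] [209.4576659  206.50343249]
top rect mm ((530.3690185546875, 89.44639587402344), (106.56388854980469, 49.95207214355469), 0.9414138793945312)
t 13.7 tcp [ 0.6131 -0.1839  0.2784] tooly yaw 91.26 toolx [-0.003  0.001 -1.   ] q [-0.41  0.53  1.03 -0.    1.59 -2.  ] F [-0.1 -0.8 -0. ] w 0.996489774615476
shift [-0.0016 -0.0071  0.0005]
turn [-0.24 -0.18 -0.08]
turn [ 1.7976e+02 -1.2000e-01  2.8000e-01]
```

View pics/side8.png

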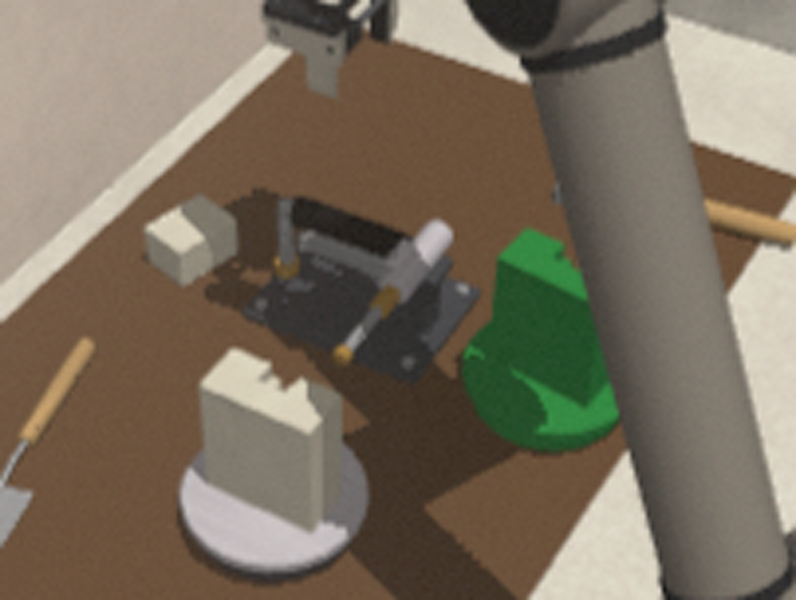

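View pics/top8.png

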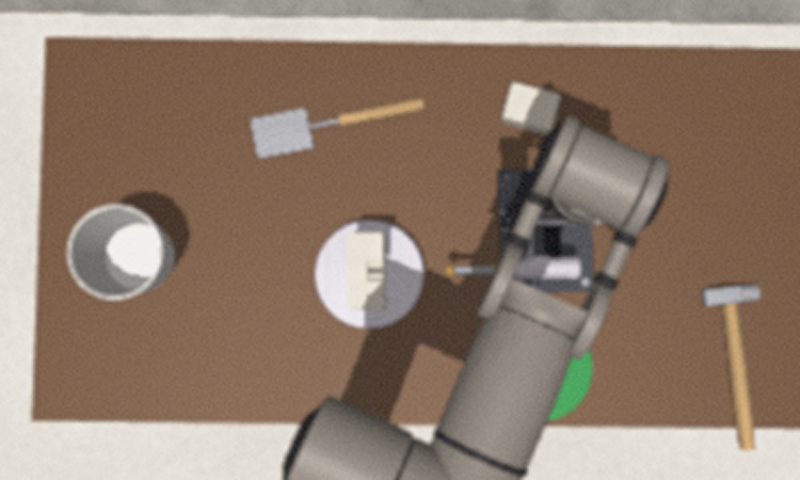

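The side picture shows the trigger back out beside the grip at (340,250), as it was before the squeeze. In the top picture the mould's notch at (375,270) faces the nozzle tip at (450,270), and the bystanders look undisturbed. The arm is clear, so I hand in.

```bash
python3 -c "
from rig import robot
print(robot.hand_in())"
```

```text
the job is handed in; nothing more can be done
None
```

I pinched the plaster mould from above and turned it about 92° so its hollow face looks at the nozzle. I then squeezed the trigger against the grip for over 1.5 s, released it, lifted clear and handed in at about 13.7 s; the hand-in returned no verdict.

Last checks:
- **Mould:** its top edge lies at 0.9° against the 1.5° that squarely facing needs, well within the 10° allowed. The notch points at the nozzle, and the angle measured the same before and after the squeeze.
- **Squeeze:** the fingers closed to 36 mm, the span given for a fully squeezed trigger. The grip pushed back on the fingers with 7 to 15 N. I had no direct reading of the trigger angle.
- **Release:** the trigger looks back at rest in the side picture, and the arm is clear with about zero force on the tool.
- **Bystanders:** the tub, hammer, spatula and sample look unmoved by eye; I did not measure them.

**Disagreement:** the grip centre I estimated from the pictures was 3 to 7 mm off where the fingers actually settled (y -0.184 m). I re-centred by 3 mm while holding the squeeze.

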